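Bolt down the test socket, then push and twist the bayonet plug home and hold it

TASK

Turn both orange wing bolts of the test fixture clockwise to their end stops so that its socket is fast. Then take the blue-handled bayonet plug, put it into the socket with its pins in the keyways, push it down against the spring and twist it a quarter turn clockwise to the stop. Finish while still gripping the plug and pressing it fully home, upright with its collar down on the socket rim: do not let go, and leave the multimeter, transformer, solvent bottle and solder reel alone.

Things in the scene. Friction and masses are not known exactly. Their poses are not given: they have to be found in the camera images.
- fixture: Test fixture, fixed to the bench: dark steel plate 110 (x) x 230 (y) x 10 mm; origin at the centre of its underside, z up. In its middle, on its z axis, a round black socket 66 mm across with a steel rim 48 mm above the bench; orange wing bolts at y = +85 (left) and -85 mm (right).
- socket_mouth (a point): Centre of the socket's opening, at rim height. Opening 39 mm across, with two opposite keyways 11 mm wide along the fixture's x axis, out to 26 mm from the centre. The steel lip is 6 mm thick; below it the plug's pins can turn only clockwise from the keyways (seen from above), a quarter turn, to fixed stops just past the fixture's y axis.
- bolt_left_grip (a point): Grip point of the left wing bolt: on its upright axis, 50 mm above the bench. The orange wing is a bar 40 mm long and 12 mm thick, from 28 to 58 mm above the bench, over a hub 29 mm across with its top at 28 mm.
- bolt_right_grip (a point): The same for the right wing bolt (fixture x 0, y -85 mm).
- bolt_left (a joint): Left wing bolt, turned clockwise from above: 0 to 1.3 rad (end stop, tight); starts at 0 to 0.35. At value q the wing's long axis lies 0.65 - q rad counter-clockwise of the fixture's y axis; at the stop it lines up with two red marks. Turns with about 0.04 N m, stays where it is left.
- bolt_right (a joint): Right wing bolt, the same, turned clockwise too.
- plunger (a joint): Spring plunger in the socket: metres pushed down. 0 = up (its top 10 mm below the rim), 0.016 = plug fully home, collar on the rim. The push grows from 4 N at 0 to 10.4 N at 0.016. The plug's pins are below the lip, free to turn, from about 0.008 on.
- plug: Bayonet plug, loose, about 120 g, standing upright on its foot; origin at the centre of the foot, z up. Steel shank 34 mm across, foot chamfered; two brass pins, 6 mm thick, along its x axis, 8 mm above the foot, tips 23.5 mm from the axis; black collar 52 mm across from 26 to 32 mm; blue grip bar 44 mm long (x), 16 mm thick (y), from 31 to 66 mm. Half a turn makes no difference.
- multimeter: Yellow and black multimeter lying at the front, 148x70x44 mm: leave it alone.
- transformer: Small transformer with a yellow coil, 72x66x42 mm: leave it alone.
- ipa_bottle: White solvent bottle with red cap, 60 mm across, 133 mm high: leave it alone.
- solder_reel: Blue and white solder wire reel, 70 mm across, 50 mm high: leave it alone.
- work_panel: Black flat touch screen on a stand, fixed to the bench between the plug and the fixture (always at the same place); origin at the middle of its foot. About 230 mm long, leaning back, under 200 mm high: travel above it.
There are look-alikes about, which are no part of the job. What is shaped like the plug but green, pink or red is not meant.

How it is judged:
By the outcome, as a careful person would: the job done as asked, in the order asked, and still so for the second after the job is handed in, while the arm keeps its last pose, push and grip.
It also fails if it takes over 72 s, if anything falls off the work surface, if the arm or the gripper's body presses on something with over 40 N, if the wrist force passes 120 N, or if a joint passes its speed limit or range.

ROBOT

A 7-joint arm with a two-finger parallel gripper is mounted at the origin on a cart in front of the work surface, level with it; the furniture and walls round the work are solid. World frame = base frame: x ahead of the robot, y to its left, z up, the work surface at z = 0. Lengths are in m, angles in rad, forces in N, time in s.
With the tool pointing down it reaches from about 0.35 to 0.9 m from the base axis. Payload 19.9 kg.
Tool frame: the origin (TCP) lies at the very end of the fingers, on their centre line; the grasp point (between the pads) lies behind it (ctrl.grasp_offset is the z of the grasp point in the tool frame, in m); z points along the fingers, y is the line along which they close (so a half turn about z gives the same grasp; the last joint's range is limited). The gripper opens to 94 mm and grips with 3 to 60 N. Pads are 16 mm wide; open, the fingers measure 119 mm over their backs; the gripper's body (75 mm by 177 mm) begins 78 mm behind the grasp point.
Start: joints at [1.244, 0.417, -0.01, 1.614, 0.005, 1.111, -0.053], TCP at [0.176, -0.6, 0.205] pointing down, gripper open.
Joint ranges: [-2.81, 2.81], [-0.39, 2.02], [-1.27, 1.25], [0.06, 2.57], [-1.19, 4.33], [0.19, 2], [-2.82, 2.82]. Speed limits (rad/s): [1.89, 1.89, 2.39, 2.39, 3.01, 3.01, 3.01].

INTERFACE

Orientations are given as a rotation vector (axis times angle).
In Python, from cell import ctrl, snapshot, camera_model, job gives the robot as it stands. The module is installed in compiled form; this text tells all that it offers.
- The arm moves only by the tool jog_arm, never from a script. Its arguments are lists of equal length, an entry for each row: "xyz": the shift along the tool's x, y, z in units of 40 mm (1.0 is 40 mm), a list of three; "twist": the turn, a rotation vector about the tool's x, y, z in units of 6 degrees (1.0 is 6 degrees), a list of three. A call has 1 to 20 rows; each row is the pose to reach, as a shift and turn from the pose commanded when the call began, along the tool's axes at that moment; what a row does not reach only later rows make up. A row lasts 1/8 s, in which the tool goes at most 62.5 mm and 10.7 degrees, less where a joint would pass 70% of its speed; a pose out of reach is approached as far as the arm can. A call with a gripper value outside its range is refused whole. "claw" is the closure in counts, from 0 (fully open) to 255 (shut), set as the call begins (left out, the last holds). The fingers move at their own pace and stop on an object; "grip_force" is the grip in N (left out, the last holds). Time passes only in rows, so rows that repeat a pose let the fingers close. It gives the time, the measured TCP pose, the force, the opening and the grip force at its end, in the units of the state.
- ctrl.sense(): the state, without advancing time (a new reading comes with each control period).
- snapshot(name): name is "scene" or "top"; returns the picture (480x640x3 uint8, red, green, blue); there is no depth.
- camera_model(name): a dict with "fov_y" (degrees; the focal length in pixels is half the picture's height over the tangent of half this angle, whatever the lens; pixels are square), "cx", "cy" (the principal point, pixels), "distortion" ([k1, k2, p1, p2, k3] as OpenCV has them; the pictures are not rectified), "eye" and "rotation" of the camera in the world. Camera axes: x right, y down, z forward; pixel columns grow to the right and rows downward; lengths in m; the calibration is good to about 2 mm. A picture is of the moment at which its call begins. camera_model takes no time and is no camera call.
- job.close_job(): hands the job in; it is judged then, once.
The state is a dict: "t": time; "joints": joint angles; "joint_velocities": joint speeds; "effort": joint torques, N m; "position": TCP position; "tcp_rot": TCP orientation; "ft_force": force on the tool from outside, world axes, zero at the start; "ft_torque": the same for the moment, N m; "gripper_width": opening from 0.0 (shut) to 1.0 (fully open); "finger_force": force on a finger pad.
Only numpy, scipy, OpenCV 4.12 (cv2) and the standard library are available. Lean on these libraries where they do the work, as an engineer would, in place of code of your own. Each camera call takes 0.05 s, during which the arm holds its last target. There are 200 camera calls.

## Working session

There is one attempt and no reset: what is moved stays moved. The work goes in short steps, Python scripts to look and compute and a tool call to move; the robot and the scene stay as the last step left them, time stands still between calls to the robot, and variables do not carry over. Pictures are saved under pics/ and viewed, at most 10 in all, crops included, and the job is handed in when it is done.

Besides the shell and the picture viewer there is one more tool, called after "Request:" as name(argument=value, ...) on one line, values as JSON. jog_arm: Moves the arm, as the interface text tells. Its arguments: {"type":"object","properties":{"xyz":{"type":"array"},"twist":{"type":"array"},"claw":{"type":"number"},"grip_force":{"type":"number"}},"required":["xyz","twist"]}

```bash
mkdir -p pics; cat > h.py <<'E'
import numpy as np, cv2
from cell import ctrl, snapshot, camera_model, job
from scipy.spatial.transform import Rotation as R
def K(m):
    f=240/np.tan(np.radians(m['fov_y'])/2)
    return np.array([[f,0,m['cx']],[0,f,m['cy']],[0,0,1.]])
def cast(name,uv,z):
    m=camera_model(name)
    p=cv2.undistortPoints(np.array(uv,float).reshape(-1,1,2),K(m),np.array(m['distortion'],float)).reshape(-1,2)
    d=np.c_[p,np.ones(len(p))]@np.array(m['rotation']).T
    e=np.array(m['eye']); return e+d*((z-e[2])/d[:,2])[:,None]
def snap(name,f):
    im=snapshot(name); cv2.imwrite('pics/'+f,im[:,:,::-1]); return im
def togo(p,yaw):
    """shift (40mm units) and twist (6deg) in tool axes to TCP p, tool down, closing axis y at world yaw (mod pi)"""
    s=ctrl.sense(); r=R.from_rotvec(s['tcp_rot']); best=None
    for k in (0,np.pi):
        c,si=np.cos(yaw+k),np.sin(yaw+k)
        y=np.array([c,si,0]);z=np.array([0,0,-1.]);x=np.cross(y,z)
        t=(r.inv()*R.from_matrix(np.c_[x,y,z])).as_rotvec()
        if best is None or np.linalg.norm(t)<np.linalg.norm(best): best=t
    print('xyz',(r.inv().apply(np.array(p)-s['position'])/.04).round(3),'twist',(best/np.radians(6)).round(3))
E
python3 - <<'E'
from h import *
for n in('scene','top'):
    snap(n,n+'0.png'); m=camera_model(n); print(n,np.round(m['eye'],3),np.round(m['rotation'],2).tolist(),m['fov_y'])
s=ctrl.sense();print(s,ctrl.grasp_offset)
E
```

```text
scene [-0.344 -0.858  0.741] [-1.94, 0.82, -0.48] 42.96853237998674
top [ 0.291 -0.003  1.168] [-2.06, 2.15, -0.23] 50.184207302535675
{'t': 0.1, 'joints': array([ 1.24449689,  0.41786873, -0.01030223,  1.61405672,  0.00471561,
        1.11067548, -0.05298914]), 'joint_velocities': array([-7.29581537e-04, -1.22962037e-03,  1.84446067e-04,  2.51181802e-04,
       -1.26876960e-04, -6.11580839e-04, -8.08845501e-05]), 'effort': array([ 1.58141378e-03, -8.52572107e+01,  6.40702005e-01, -4.26683986e+01,
       -4.87444899e-02,  1.64153497e-02,  5.74754699e-05]), 'position': array([ 0.17550514, -0.59954041,  0.20494035]), 'tcp_rot': array([-3.10884118e+00, -4.45754293e-01,  3.65399522e-04]), 'ft_force': array([-0.77255652,  0.49853111,  0.56994263]), 'ft_torque': array([-0.02169038, -0.01355552, -0.0287237 ]), 'finger_force': 0.0, 'gripper_width': 1.0009209106024446} -0.0188
```

View pics/top0.png

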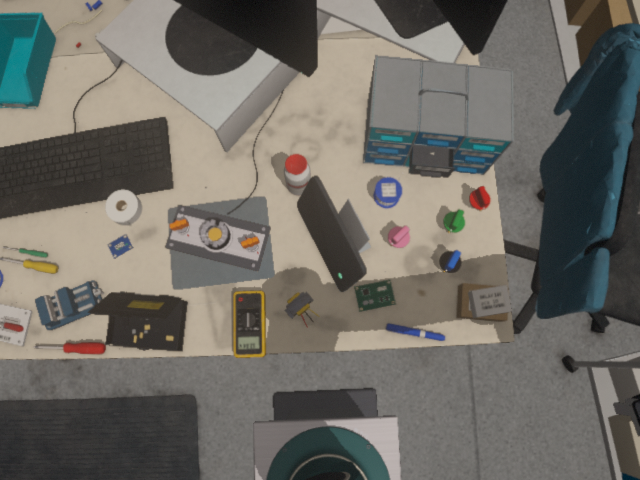

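View pics/scene0.png

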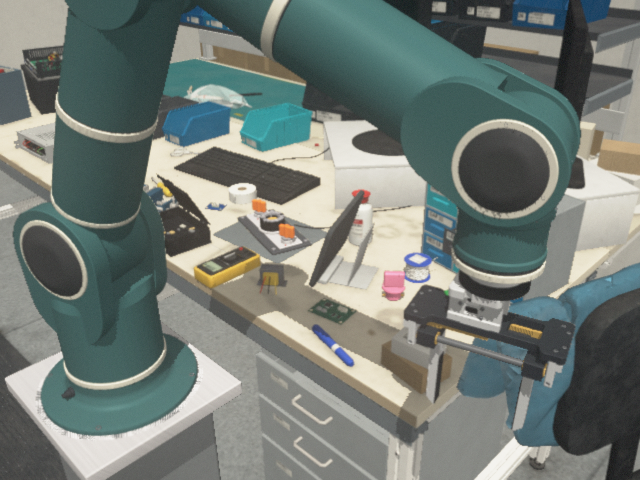

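The top view shows the fixture near (217,237) with orange wings at (180,225) and (249,240). The blue plug is near (451,261), and the panel stands between them. In the scene view the plug is hidden behind the gripper. The camera rotation is a rotation vector, so I'll fix my helper.

```bash
sed -i "s/np.array(m\['rotation'\]).T/R.from_rotvec(m['rotation']).as_matrix().T/" h.py
cat >> h.py <<'E'
def blobs(im,lo,hi,box,amin=15):
    hsv=cv2.cvtColor(im,cv2.COLOR_RGB2HSV); mk=cv2.inRange(hsv,lo,hi)
    x0,y0,x1,y1=box; k=np.zeros_like(mk);k[y0:y1,x0:x1]=mk[y0:y1,x0:x1]
    cs,_=cv2.findContours(k,cv2.RETR_EXTERNAL,cv2.CHAIN_APPROX_NONE)
    return [c.reshape(-1,2).astype(float) for c in cs if cv2.contourArea(c)>=amin]
def rect(name,c,z):
    w=cast(name,c,z)[:,:2]; (cx,cy),(a,b),ang=cv2.minAreaRect((w*1000).astype(np.float32))
    if a<b: a,b,ang=b,a,ang+90
    return np.round([cx,cy,a,b,ang%180],1)   # mm, long side direction deg from x
E
python3 - <<'E'
from h import *
im=cv2.imread('pics/top0.png')[:,:,::-1].copy()
for c in blobs(im,(5,140,120),(20,255,255),(160,200,275,275)): print('orange',c.mean(0).round(1),rect('top',c,.058))
for c in blobs(im,(100,140,80),(125,255,255),(430,235,480,285)): print('blue',c.mean(0).round(1),rect('top',c,.066))
for c in blobs(im,(0,0,0),(179,255,70),(430,235,480,285)): print('collar',rect('top',c,.032))
a=cv2.resize(im[195:280,160:275],None,fx=5,fy=5,interpolation=cv2.INTER_CUBIC)
b=cv2.resize(im[235:285,430:475],None,fx=4,fy=4,interpolation=cv2.INTER_CUBIC)
o=np.zeros((425,575+180,3),np.uint8);o[:,:575]=a;o[:200,575:]=b
cv2.imwrite('pics/crop.png',o[:,:,::-1])
E
```

```text
orange [249.7 241.8] [544.8 151.4  36.7  18.5 114.9]
orange [214.5 233.6] [5.669e+02 2.303e+02 2.570e+01 2.490e+01 2.000e-01]
orange [178.7 224.2] [592.3 312.9  39.7  21.   95.7]
blue [453.6 259.7] [ 484.1 -297.7   40.9   13.7  148.7]
collar [ 472.  -308.5   40.    14.2  131. ]
collar [ 491.9 -285.4   45.1   20.3  151.6]
```

View pics/crop.png

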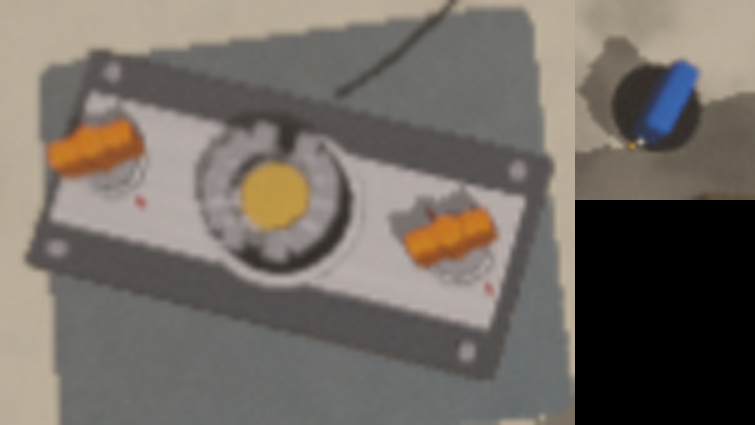

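The crop shows the plate corners, in crop pixels, at (95,52), (550,160), (490,378) and (28,262). The right wing is about 41° CCW of the fixture's y axis and the left about 22°. Next I'll cross-check the fixture pose against these corners and the socket.

```bash
cat >> h.py <<'E'
E
python3 - <<'E'
from h import *
c=np.array([[95,52],[550,160],[490,378],[28,262]])/5.+[160,195]-.4
w=cast('top',c,.01)[:,:2]*1000; print(w.round(1),w.mean(0).round(1))
d1=(w[0]+w[3]-w[1]-w[2])/2;print('len',np.linalg.norm(d1),np.degrees(np.arctan2(d1[1],d1[0])),'wid',np.linalg.norm((w[0]+w[1]-w[2]-w[3])/2))
im=cv2.imread('pics/top0.png')[:,:,::-1].copy()
for k in blobs(im,(18,120,100),(32,255,255),(195,215,235,255)): print('plunger',rect('top',k,.038))
print('panel',cast('top',[[315,178],[300,195],[365,280],[345,290]],.19).round(3)[:,:2].tolist())
a=np.radians(73.6);u=np.array([np.cos(a),np.sin(a)])
for s in(1,-1):print(w.mean(0)+85*s*u)
togo([.547,.152,.27],np.radians(25)); togo([.485,-.297,.27],np.radians(60))
E
```

```text
[[652.4 327.4]
 [589.9 110.8]
 [488.  140.4]
 [551.4 357.1]] [570.5 233.9]
len 225.56248164739722 73.7930900805052 wid 105.68061079781482
plunger [570.8 234.5  28.7  27.3  43.3]
panel [[0.641, -0.0], [0.606, 0.031], [0.43, -0.088], [0.412, -0.049]]
[594.4578444  315.44945303]
[546.45979674 152.36607736]
xyz [ 14.192 -15.423  -1.613] twist [-7.0000e-03  7.0000e-03  1.3553e+01]
xyz [ 9.551 -5.086 -1.622] twist [-8.00e-03  5.00e-03  7.72e+00]
```

Request:
jog_arm(xyz=[[0.5,-0.55,-0.8],[1.5,-1.65,-1.61],[2.5,-2.75,-1.61],[3.5,-3.8,-1.61],[4.55,-4.95,-1.61],[5.6,-6.05,-1.61],[6.6,-7.15,-1.61],[7.6,-8.25,-1.61],[8.6,-9.35,-1.61],[9.6,-10.45,-1.61],[10.6,-11.5,-1.61],[11.6,-12.6,-1.61],[12.5,-13.6,-1.61],[13.3,-14.5,-1.61],[13.9,-15.1,-1.61],[14.19,-15.42,-1.61],[14.19,-15.42,-1.61],[14.19,-15.42,-1.61]], twist=[[0,0,-0.6],[0,0,-1.8],[0,0,-3],[0,0,-4.2],[0,0,-5.4],[0,0,-6.6],[0,0,-7.8],[0,0,-9],[0,0,-10.2],[0,0,-11.4],[0,0,-12.6],[0,0,-13.8],[0,0,-14.9],[0,0,-15.7],[0,0,-16.2],[0,0,-16.45],[0,0,-16.45],[0,0,-16.45]], claw=133, grip_force=30)

```text
t: 2.35
position: [0.5468, 0.1504, 0.2698]
tcp_rot: [1.69, 2.648, -0.001]
ft_force: [-1.4, 0.0, -0.1]
gripper_width: 0.478
finger_force: 0.0
```

```bash
python3 - <<'E'
from h import *
s=ctrl.sense();print(s['t'],s['position'],s['joints'].round(2),s['gripper_width'])
togo([.5468,.1526,.034],np.radians(25))
E
```

```text
2.35 [0.54682867 0.15038054 0.26979811] [ 0.3   0.35 -0.79  1.66  0.26  1.24 -0.11] 0.4782601040452333
xyz [0.054 0.025 5.895] twist [-0.004  0.005 -0.015]
```

Request:
jog_arm(xyz=[[0.05,0.03,1.0],[0.05,0.03,2.3],[0.05,0.03,3.5],[0.05,0.03,4.5],[0.05,0.03,5.2],[0.05,0.03,5.6],[0.05,0.03,5.9],[0.05,0.03,5.9]], twist=[[0,0,0],[0,0,0],[0,0,0],[0,0,0],[0,0,0],[0,0,0],[0,0,0],[0,0,0]])

```text
t: 3.35
position: [0.5473, 0.1537, 0.0339]
tcp_rot: [-1.688, -2.649, 0.0]
ft_force: [0.0, -0.4, 0.0]
gripper_width: 0.478
finger_force: 0.0
```

Request:
jog_arm(xyz=[[0,0,0],[0,0,0],[0,0,0],[0,0,0],[0,0,0]], twist=[[0,0,0],[0,0,0],[0,0,0],[0,0,0],[0,0,0]], claw=255)

```text
t: 3.98
position: [0.5464, 0.1532, 0.034]
tcp_rot: [-1.688, -2.649, 0.004]
ft_force: [-8.1, -4.5, 11.6]
gripper_width: 0.134
finger_force: 29.7
```

```bash
python3 - <<'E'
from h import *
s=ctrl.sense();print(s['t'],s['position'],s['joints'].round(2),s['gripper_width']*94,s['ft_force'],s['ft_torque'])
im=snap('scene','s1.png');cv2.imwrite('pics/s1c.png',cv2.resize(im[150:290,180:340,::-1],None,fx=4,fy=4))
E
```

```text
3.975 [0.54635119 0.153201   0.03398065] [ 0.17  0.63 -0.64  1.87  0.5   0.82 -0.3 ] 12.56327385517099 [-8.09805225 -4.45869673 11.5935757 ] [-1.25456657  1.99989944 -0.36710017]
```

View pics/s1c.png

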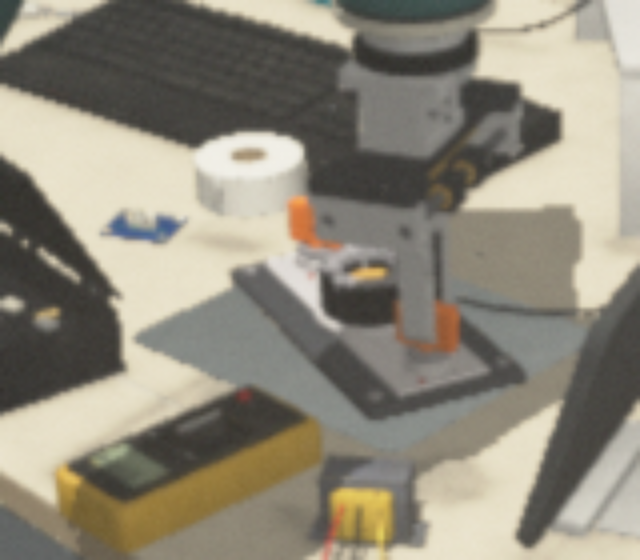

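The jaws have closed on the right wing: the opening reads 12.6 mm against its 12 mm thickness. I'll turn it clockwise.

Request:
jog_arm(xyz=[[0,-0.02,0],[0,-0.02,0],[0,-0.02,0],[0,-0.02,0],[0,-0.02,0],[0,-0.02,0],[0,-0.02,0],[0,-0.02,0],[0,-0.02,0],[0,-0.02,0],[0,-0.02,0],[0,-0.02,0]], twist=[[0,0,0.5],[0,0,1.5],[0,0,2.7],[0,0,4],[0,0,5.3],[0,0,6.6],[0,0,7.9],[0,0,9.2],[0,0,10.3],[0,0,11.2],[0,0,11.5],[0,0,11.5]])

```text
t: 5.52
position: [0.5469, 0.1532, 0.034]
tcp_rot: [2.891, 1.229, 0.001]
ft_force: [2.2, -5.2, 1.7]
gripper_width: 0.122
finger_force: 29.8
```

```bash
cat > st.py <<'E'
from h import *
s=ctrl.sense();y=R.from_rotvec(s['tcp_rot']).as_matrix()[:,1]
print(round(s['t'],2),s['position'].round(4),'yawY',np.degrees(np.arctan2(y[1],y[0])).round(2),s['joints'].round(2),'w',round(s['gripper_width']*94,1),s['ft_force'].round(1),s['ft_torque'].round(2),s['finger_force'])
E
python3 st.py
```

```text
5.53 [0.5469 0.1532 0.034 ] yawY -43.93 [-0.05  0.56 -0.36  1.87  0.28  0.75 -1.33] w 11.4 [ 2.2 -5.2  1.7] [-1.12 -0.6  -0.07] 29.840315580368042
```

Request:
jog_arm(xyz=[[0,0,0],[0,0,0],[0,0,0],[0,0,0],[0,0,0]], twist=[[0,0,0.7],[0,0,1.4],[0,0,1.8],[0,0,2.1],[0,0,2.1]])

```text
t: 6.15
position: [0.5471, 0.1532, 0.0341]
tcp_rot: [3.008, 0.906, 0.001]
ft_force: [3.2, -5.1, 1.4]
gripper_width: 0.126
finger_force: 30.7
```

```bash
python3 st.py
```

```text
6.15 [0.5471 0.1532 0.0341] yawY -56.48 [-0.09  0.56 -0.31  1.87  0.24  0.75 -1.51] w 11.8 [ 3.2 -5.1  1.4] [-1.25 -0.81  0.6 ] 30.72777807712555
```

Request:
jog_arm(xyz=[[0,0,0],[0,0,0],[0,0,0]], twist=[[0,0,0.3],[0,0,0.4],[0,0,0.4]])

```text
t: 6.52
position: [0.5472, 0.1532, 0.0341]
tcp_rot: [3.026, 0.843, 0.002]
ft_force: [5.2, -5.3, -0.1]
gripper_width: 0.132
finger_force: 31.6
```

```bash
python3 st.py
```

```text
6.53 [0.5472 0.1532 0.0341] yawY -58.86 [-0.1   0.56 -0.3   1.87  0.23  0.74 -1.55] w 12.4 [ 5.2 -5.3 -0.1] [-1.12 -1.06  0.63] 31.551449883263558
```

Request:
jog_arm(xyz=[[0,0,0],[0,0,0],[0,0,0],[0,0,-0.4],[0,0,-1.2],[0,0,-2],[0,0,-2]], twist=[[0,0,-0.6],[0,0,-0.6],[0,0,-0.6],[0,0,-0.6],[0,0,-0.6],[0,0,-0.6],[0,0,-0.6]], claw=133)

```text
t: 7.4
position: [0.5479, 0.1542, 0.1171]
tcp_rot: [2.999, 0.934, 0.007]
ft_force: [0.5, -0.2, 0.0]
gripper_width: 0.477
finger_force: 0.0
```

```bash
python3 st.py; python3 -c "
from h import *
togo([.5946,.3160,.114],np.radians(5.7));togo([.5946,.3160,.034],np.radians(5.7))"
```

```text
7.4 [0.5479 0.1542 0.1171] yawY -55.4 [-0.05  0.44 -0.35  1.83  0.19  0.9  -1.45] w 44.9 [ 0.5 -0.2  0. ] [ 0.02 -0.03  0.04] 0.0
xyz [ 3.257 -2.668  0.088] twist [  0.035  -0.03  -10.183]
xyz [ 3.248 -2.671  2.088] twist [  0.035  -0.03  -10.183]
```

Request:
jog_arm(xyz=[[0.3,-0.25,0],[0.9,-0.8,0],[1.6,-1.3,0],[2.3,-1.9,0],[2.9,-2.4,0],[3.2,-2.64,0],[3.25,-2.67,0],[3.25,-2.67,0.2],[3.25,-2.67,1.0],[3.25,-2.67,1.6],[3.25,-2.67,2.0],[3.25,-2.67,2.08],[3.25,-2.67,2.08]], twist=[[0,0,-0.8],[0,0,-2.3],[0,0,-4],[0,0,-5.7],[0,0,-7.4],[0,0,-9],[0,0,-10.2],[0,0,-10.2],[0,0,-10.2],[0,0,-10.2],[0,0,-10.2],[0,0,-10.2],[0,0,-10.2]])

```text
t: 9.02
position: [0.593, 0.3155, 0.0311]
tcp_rot: [2.107, 2.331, 0.001]
ft_force: [0.2, 0.4, 0.0]
gripper_width: 0.481
finger_force: 0.0
```

Request:
jog_arm(xyz=[[0,0,0],[0,0,0],[0,0,0],[0,0,0],[0,0,0]], twist=[[0,0,0],[0,0,0],[0,0,0],[0,0,0],[0,0,0]], claw=255)

```text
t: 9.65
position: [0.5945, 0.3146, 0.031]
tcp_rot: [2.106, 2.329, 0.002]
ft_force: [7.8, -1.8, -1.2]
gripper_width: 0.128
finger_force: 29.8
```

```bash
python3 st.py
```

```text
9.65 [0.5945 0.3146 0.031 ] yawY 5.76 [-0.17  0.75 -0.53  1.59  0.45  0.92 -0.76] w 12.0 [ 7.8 -1.8 -1.2] [-0.51 -1.96  0.04] 29.769925475120544
```

Request:
jog_arm(xyz=[[0.01,0.04,0],[0.02,0.05,0],[0.02,0.05,0],[0.02,0.05,0],[0.02,0.05,0],[0.02,0.05,0],[0.02,0.05,0],[0.02,0.05,0],[0.02,0.05,0],[0.02,0.05,0],[0.02,0.05,0],[0.02,0.05,0]], twist=[[0,0,0.4],[0,0,1.4],[0,0,2.6],[0,0,3.8],[0,0,5],[0,0,6.2],[0,0,7.4],[0,0,8.4],[0,0,9.3],[0,0,10],[0,0,10.4],[0,0,10.4]])

```text
t: 11.15
position: [0.5938, 0.3152, 0.0309]
tcp_rot: [3.008, 0.901, -0.004]
ft_force: [-9.3, -8.5, 12.9]
gripper_width: 0.131
finger_force: 30.1
```

```bash
python3 st.py
```

```text
11.15 [0.5938 0.3152 0.0309] yawY -56.64 [-0.34  0.71 -0.28  1.59  0.24  0.88 -1.7 ] w 12.3 [-9.3 -8.5 12.9] [-2.23  2.28  0.36] 30.1245179772377
```

Request:
jog_arm(xyz=[[0,0,0],[0,0,0],[0,0,0],[0,0,0]], twist=[[0,0,0.3],[0,0,0.5],[0,0,0.6],[0,0,0.6]])

```text
t: 11.65
position: [0.594, 0.3153, 0.0309]
tcp_rot: [3.035, 0.807, -0.003]
ft_force: [-7.9, -8.8, 12.5]
gripper_width: 0.138
finger_force: 31.0
```

```bash
python3 st.py
```

```text
11.65 [0.594  0.3153 0.0309] yawY -60.2 [-0.35  0.71 -0.27  1.59  0.23  0.87 -1.75] w 13.0 [-7.9 -8.8 12.5] [-2.01  1.9   0.56] 31.024372349493206
```

Request:
jog_arm(xyz=[[0,0,0],[0,0,0],[0,0,0],[0,0,-0.4],[0,0,-1.4],[0,0,-2.7],[0,0,-4],[0,0,-5.2],[0,0,-6],[0,0,-6]], twist=[[0,0,-0.7],[0,0,-0.7],[0,0,-0.7],[0,0,-0.7],[0,0,-0.7],[0,0,-0.7],[0,0,-0.7],[0,0,-0.7],[0,0,-0.7],[0,0,-0.7]], claw=100)

```text
t: 12.9
position: [0.5954, 0.3171, 0.2746]
tcp_rot: [-3.003, -0.918, -0.008]
ft_force: [-0.2, -0.2, -0.1]
gripper_width: 0.609
finger_force: 0.0
```

```bash
python3 - <<'E'
from h import *
im=snap('top','top1.png')
for c in blobs(im,(5,140,120),(20,255,255),(160,200,275,275)): print('orange',c.mean(0).round(1),rect('top',c,.058))
im2=snap('scene','s2.png')
a=cv2.resize(im[195:285,150:280],(520,360),interpolation=cv2.INTER_CUBIC)
b=cv2.resize(im2[230:310,360:460],(500,400))
cv2.imwrite('pics/c2.png',a[:,:,::-1])
for n,h in(('blue',(100,125)),):
  for c in blobs(im2,(100,140,60),(125,255,255),(280,200,640,480)): print(c.mean(0),len(c))
E
python3 st.py
```

```text
orange [249.6 241.6] [544.7 151.1  40.8  12.6  42.9]
orange [214.6 234. ] [565.8 230.2  25.3  23.   87.6]
[343.15384615 355.8974359 ] 39
[326.21875 338.59375] 32
[419.28571429 312.64285714] 70
[506.91666667 288.175     ] 120
[426.5        260.82142857] 28
[435.74074074 252.37037037] 27
[511.04242424 258.13333333] 165
[478.37623762 218.13861386] 101
13.0 [0.5946 0.3163 0.271 ] yawY -56.0 [-0.31  0.48 -0.33  1.39  0.16  1.3  -1.63] w 56.8 [ 0.  -0.2 -1.8] [-0.06 -0.05  0.06] 0.0
```

View pics/c2.png

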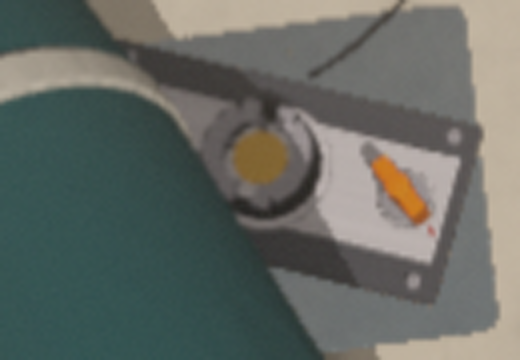

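View pics/s2.png

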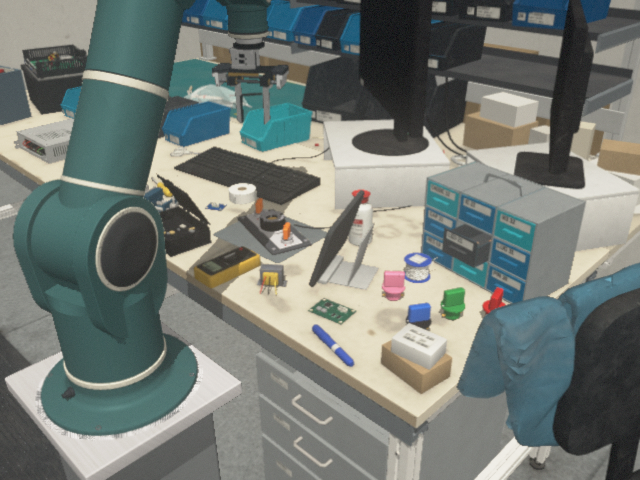

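The right wing now points close to its red mark, and the arm hides the left wing from above. In the scene view the plug is at (419,313), apart from the pink, green and red look-alikes. I'll measure the right wing's angle more finely.

```bash
cat > wing.py <<'E'
from h import *
def wing(name,im,box,z=.058):
    x0,y0,x1,y1=box; c=cv2.resize(im[y0:y1,x0:x1],None,fx=6,fy=6,interpolation=cv2.INTER_CUBIC)
    h=cv2.cvtColor(c,cv2.COLOR_RGB2HSV); out=[]
    for v in (120,150,180):
        m=cv2.inRange(h,(5,130,v),(20,255,255)); n,l,st,_=cv2.connectedComponentsWithStats(m)
        if n<2: continue
        k=1+np.argmax(st[1:,4]); yy,xx=np.nonzero(l==k)
        w=cast(name,np.c_[(xx+.5)/6-.5+x0,(yy+.5)/6-.5+y0],z)[:,:2]*1000
        C=np.cov(w.T); e,V=np.linalg.eigh(C); out.append((v,w.mean(0).round(1),(np.sqrt(12*e)).round(1),np.degrees(np.arctan2(V[1,1],V[0,1]))%180))
    r=cv2.inRange(h,(0,110,90),(4,255,255))|cv2.inRange(h,(172,110,90),(179,255,255))
    n,l,st,ce=cv2.connectedComponentsWithStats(r)
    for k in range(1,n):
        if st[k,4]>15: print('red',st[k,4],(cast(name,[(ce[k]+.5)/6-.5+[x0,y0]],.01)[0]*1000).round(1))
    for o in out: print(o)
if __name__=='__main__':
    im=cv2.imread('pics/top1.png')[:,:,::-1].copy(); wing('top',im,(235,222,272,262))
    im=cv2.imread('pics/top0.png')[:,:,::-1].copy(); wing('top',im,(235,222,272,262)); wing('top',im,(160,210,200,245))
    im=cv2.imread('pics/s2.png')[:,:,::-1].copy()
    print('scene'); wing('scene',im,(275,215,305,250)); wing('scene',im,(245,190,275,215))
E
python3 wing.py
```

```text
(120, array([544.4, 151.4]), array([11.7, 41.3]), np.float64(36.20761937799614))
(150, array([544.6, 151.4]), array([11.5, 41.2]), np.float64(36.591810233078434))
(180, array([546.4, 152.2]), array([10.3, 36.4]), np.float64(36.04039425816626))
(120, array([544.4, 151.5]), array([17.3, 36.5]), np.float64(105.95874690887152))
(150, array([546. , 152.3]), array([13.5, 37.2]), np.float64(107.07753095039145))
(180, array([546.7, 152.5]), array([ 9.8, 36. ]), np.float64(107.79817976956434))
(120, array([592. , 312.8]), array([18.9, 38.8]), np.float64(101.66947014761452))
(150, array([594. , 314.9]), array([13.8, 37.8]), np.float64(107.21806633130782))
(180, array([594.6, 315.4]), array([ 9.8, 35.6]), np.float64(107.8171784690552))
scene
(120, array([529.5, 135.2]), array([15.3, 82.5]), np.float64(45.796055194958406))
(150, array([529.2, 134.8]), array([14.9, 82.4]), np.float64(45.44009701539973))
(180, array([529.1, 135.9]), array([12.6, 84.5]), np.float64(44.3921163155228))
(120, array([575.3, 292.9]), array([15.1, 82.5]), np.float64(47.36726348703642))
(150, array([575.5, 293. ]), array([13.9, 78.2]), np.float64(47.438965998447706))
```

The right wing measures 36.3°, against 36.5° expected at its stop. Now the plug.

```bash
python3 - <<'E'
from h import *
im=cv2.imread('pics/top1.png')[:,:,::-1].copy(); x0,y0,x1,y1=435,240,475,280
c=cv2.resize(im[y0:y1,x0:x1],None,fx=6,fy=6,interpolation=cv2.INTER_CUBIC);h=cv2.cvtColor(c,cv2.COLOR_RGB2HSV)
for v in(80,130,160,180,200):
    yy,xx=np.nonzero(cv2.inRange(h,(100,130,v),(125,255,255)))
    if len(yy)<50: continue
    w=cast('top',np.c_[(xx+.5)/6-.5+x0,(yy+.5)/6-.5+y0],.066)[:,:2]*1000
    e,V=np.linalg.eigh(np.cov(w.T)); print(v,w.mean(0).round(1),np.sqrt(12*e).round(1),np.degrees(np.arctan2(V[1,1],V[0,1]))%180)
m=cv2.inRange(h,(0,0,0),(179,255,75)); k=max(cv2.findContours(m,0,1)[0],key=cv2.contourArea).reshape(-1,2)
print('collar px',k.mean(0)/6+[x0,y0])
togo([.5946,.3163,.30],0);togo([.487,-.296,.28],np.radians(61))
E
```

```text
80 [ 484.  -297.6] [13.3 39. ] 148.34720915041558
130 [ 484.1 -297.7] [13.  38.9] 148.3994535484393
160 [ 484.6 -298.8] [10.1 37.6] 147.60650912879456
collar px [445.52197802 259.86446886]
xyz [ 0.001  0.001 -0.725] twist [ 2.000e-03 -3.000e-03 -9.333e+00]
xyz [-10.789  11.187  -0.228] twist [-2.00e-03 -3.00e-03  1.05e+01]
```

Request:
jog_arm(xyz=[[-0.4,0.4,-0.23],[-1.2,1.2,-0.23],[-2.1,2.15,-0.23],[-3,3.1,-0.23],[-3.9,4.0,-0.23],[-4.8,4.95,-0.23],[-5.7,5.85,-0.23],[-6.6,6.8,-0.23],[-7.5,7.7,-0.23],[-8.4,8.65,-0.23],[-9.3,9.55,-0.23],[-10.1,10.4,-0.23],[-10.7,11.0,-0.23],[-10.88,11.2,-0.23],[-10.88,11.2,-0.23],[-10.88,11.2,-0.23]], twist=[[0,0,-0.7],[0,0,-2],[0,0,-3.6],[0,0,-5.2],[0,0,-6.8],[0,0,-8.4],[0,0,-10],[0,0,-11.6],[0,0,-13.2],[0,0,-14.8],[0,0,-16.4],[0,0,-17.8],[0,0,-18.7],[0,0,-19],[0,0,-19],[0,0,-19]])

```text
t: 15.0
position: [0.4848, -0.2975, 0.2794]
tcp_rot: [-0.865, -3.019, -0.001]
ft_force: [0.7, 0.5, 0.3]
gripper_width: 0.608
finger_force: 0.0
```

```bash
python3 st.py; python3 - <<'E'
from h import *
from wing import wing
im=snap('top','top2.png'); wing('top',im,(235,222,272,262)); wing('top',im,(160,210,200,245))
togo([.4843,-.2983,.037],np.radians(58.2))
E
```

```text
15.0 [ 0.4848 -0.2975  0.2794] yawY 58.02 [ 0.76  0.27 -0.32  1.66  0.09  1.23  1.43] w 57.1 [0.7 0.5 0.3] [-0.02 -0.13  0.05] 0.0
(120, array([544.4, 151.4]), array([11.7, 41.3]), np.float64(36.2244496172452))
(150, array([544.5, 151.4]), array([11.6, 41.3]), np.float64(36.359026534187024))
(180, array([546.3, 152.2]), array([10.7, 36.9]), np.float64(36.40746431407638))
(120, array([592.1, 312.9]), array([12.2, 44.4]), np.float64(37.86900788632579))
(150, array([592.2, 313.1]), array([12., 44.]), np.float64(37.614189149552686))
(180, array([594. , 315.2]), array([10.8, 37.3]), np.float64(36.401754552793136))
xyz [-2.000e-03 -2.700e-02  6.066e+00] twist [ 0.002 -0.005 -0.026]
```

Both wings read 36.4°, so both bolts are at their stops. I'll lower onto the plug.

Request:
jog_arm(xyz=[[0,-0.02,0.8],[0,-0.02,2.1],[0,-0.02,3.4],[0,-0.02,4.6],[0,-0.02,5.5],[0,-0.02,5.95],[0,-0.02,6.05],[0,-0.02,6.05]], twist=[[0,0,0],[0,0,0],[0,0,0],[0,0,0],[0,0,0],[0,0,0],[0,0,0],[0,0,0]])

```text
t: 16.05
position: [0.4849, -0.2993, 0.0388]
tcp_rot: [0.865, 3.019, -0.0]
ft_force: [-1.2, 0.5, 0.5]
gripper_width: 0.608
finger_force: 0.0
```

Request:
jog_arm(xyz=[[0,0,0],[0,0,0],[0,0,0],[0,0,0],[0,0,0],[0,0,0]], twist=[[0,0,0],[0,0,0],[0,0,0],[0,0,0],[0,0,0],[0,0,0]], claw=255, grip_force=45)

```text
t: 16.8
position: [0.4843, -0.2991, 0.0378]
tcp_rot: [-0.865, -3.02, -0.0]
ft_force: [0.4, -0.0, 0.8]
gripper_width: 0.166
finger_force: 45.0
```

```bash
python3 - <<'E'
from h import *
im=snap('scene','s3.png'); cv2.imwrite('pics/s3c.png',cv2.resize(im[220:370,340:500,::-1],None,fx=4,fy=4,interpolation=cv2.INTER_CUBIC))
E
python3 st.py
```

```text
16.85 [ 0.4843 -0.2991  0.0379] yawY 58.02 [ 0.71  0.55 -0.27  1.87  0.21  0.75  1.34] w 15.8 [-0.9  0.7  1.7] [ 0.11 -0.1  -0.05] 44.998533725738525
```

View pics/s3c.png

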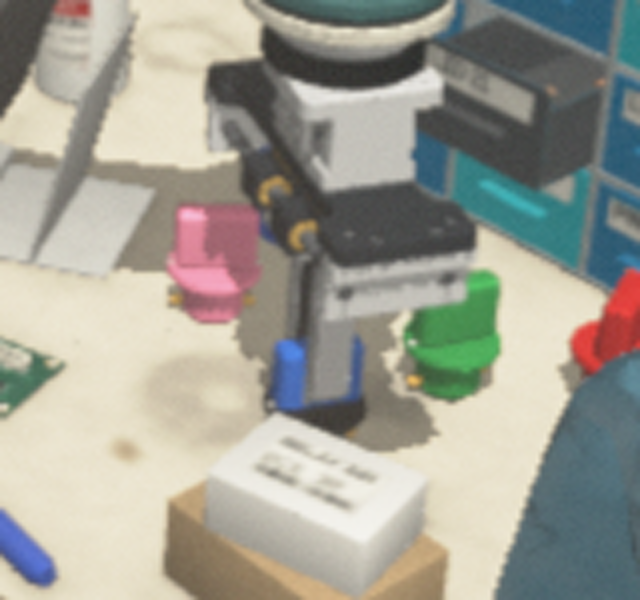

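The jaws hold the plug at 15.8 mm, well centred and clear of the look-alikes. I'll lift it, then carry it over the panel.

Request:
jog_arm(xyz=[[0,0,-0.3],[0,0,-1.2],[0,0,-2.5],[0,0,-3.8],[0,0,-5.1],[0,0,-6.2],[0,0,-6.7],[0,0,-6.7]], twist=[[0,0,0],[0,0,0],[0,0,0],[0,0,0],[0,0,0],[0,0,0],[0,0,0],[0,0,0]])

```text
t: 17.85
position: [0.4846, -0.2992, 0.3075]
tcp_rot: [0.865, 3.018, -0.001]
ft_force: [0.1, -0.4, -2.0]
gripper_width: 0.166
finger_force: 45.0
```

```bash
python3 st.py; python3 -c "
from h import *
togo([.5707,.2342,.305],np.radians(73.7))"
```

```text
17.85 [ 0.4846 -0.2992  0.3075] yawY 58.03 [ 0.77  0.25 -0.33  1.62  0.08  1.28  1.44] w 15.6 [ 0.1 -0.4 -2. ] [ 0.02 -0.15  0.02] 44.9970406293869
xyz [ 5.236 12.451  0.049] twist [-0.004  0.025 -2.612]
```

Request:
jog_arm(xyz=[[0.15,0.35,0],[0.5,1.2,0],[1.0,2.3,0],[1.5,3.5,0],[2.0,4.7,0],[2.5,5.9,0],[3.0,7.1,0],[3.5,8.3,0],[4.0,9.5,0],[4.45,10.6,0],[4.85,11.5,0],[5.1,12.1,0],[5.22,12.4,0],[5.24,12.45,0],[5.24,12.45,0],[5.24,12.45,0]], twist=[[0,0,0],[0,0,-0.2],[0,0,-0.5],[0,0,-0.8],[0,0,-1.1],[0,0,-1.4],[0,0,-1.7],[0,0,-2],[0,0,-2.2],[0,0,-2.4],[0,0,-2.5],[0,0,-2.6],[0,0,-2.6],[0,0,-2.6],[0,0,-2.6],[0,0,-2.6]])

```text
t: 19.85
position: [0.5704, 0.2333, 0.3059]
tcp_rot: [0.45, 3.109, -0.0]
ft_force: [0.2, 0.4, -0.9]
gripper_width: 0.17
finger_force: 45.0
```

```bash
python3 st.py; python3 -c "
from h import *
togo([.5707,.2342,.090],np.radians(73.7))"
```

```text
19.85 [0.5704 0.2333 0.3059] yawY 73.54 [ 0.04  0.39 -0.65  1.49  0.24  1.34  0.65] w 16.0 [ 0.2  0.4 -0.9] [ 0.02 -0.12  0.07] 44.996992349624634
xyz [-0.     0.025  5.398] twist [-0.002  0.002 -0.026]
```

Request:
jog_arm(xyz=[[0,0.025,0.5],[0,0.025,1.6],[0,0.025,2.9],[0,0.025,4.0],[0,0.025,4.8],[0,0.025,5.2],[0,0.025,5.3],[0,0.025,5.3]], twist=[[0,0,0],[0,0,0],[0,0,0],[0,0,0],[0,0,0],[0,0,0],[0,0,0],[0,0,0]])

```text
t: 20.85
position: [0.571, 0.2354, 0.0948]
tcp_rot: [0.448, 3.108, 0.001]
ft_force: [-0.2, -0.4, -1.1]
gripper_width: 0.168
finger_force: 45.0
```

```bash
python3 - <<'E'
from h import *
im=snap('scene','s4.png'); cv2.imwrite('pics/s4c.png',cv2.resize(im[170:260,220:320,::-1],None,fx=6,fy=6,interpolation=cv2.INTER_CUBIC))
E
python3 st.py
```

```text
20.9 [0.5711 0.2355 0.095 ] yawY 73.6 [-0.02  0.59 -0.58  1.71  0.38  0.95  0.54] w 15.8 [-0.1 -0.3 -1.1] [ 0.09 -0.12  0.02] 44.99701917171478
```

View pics/s4c.png

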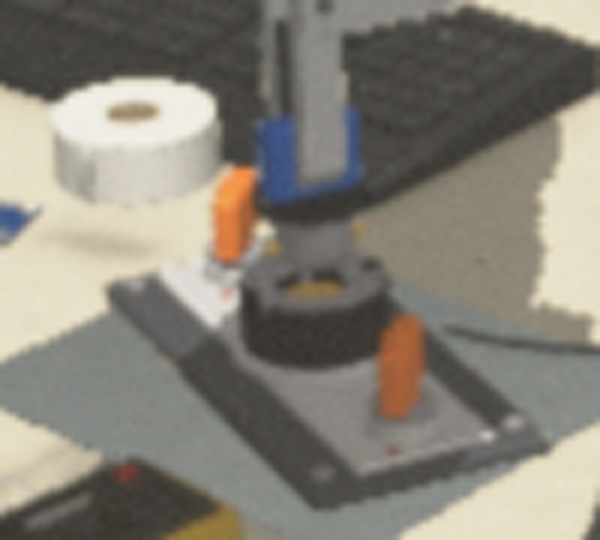

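The plug hangs just above the socket: its pins show at crop pixels (272,245) and (355,230) and the keyways face them. I'll project the expected pin tips to check the centring.

```bash
python3 - <<'E'
from h import *
m=camera_model('scene');Rm=R.from_rotvec(m['rotation']).as_matrix()
def proj(p):
    p=np.atleast_2d(p); q,_=cv2.projectPoints(p,cv2.Rodrigues(Rm.T)[0],-Rm.T@np.array(m['eye']),K(m),np.array(m['distortion'],float)); return ((q.reshape(-1,2)-[220,170]+.5)*6).round(0).tolist()
a=np.radians(-16.3);u=np.array([np.cos(a),np.sin(a),0]);c=np.array([.5709,.2352,.057])
print('pins',proj([c-u*.0235+[0,0,.008],c+u*.0235+[0,0,.008]]),'foot/ax',proj([c,c+[0,0,.035]]))
f=np.array([.5707,.2342,.048]);t=np.linspace(0,2*np.pi,60)
ring=f+.033*np.c_[np.cos(t),np.sin(t),0*t]; q=np.array(proj(ring));print('ring l/r/t/b',q[:,0].min(),q[:,0].max(),q[:,1].min(),q[:,1].max())
fo=c+.017*np.c_[np.cos(t),np.sin(t),0*t];q=np.array(proj(fo));print('foot',q[:,0].min(),q[:,0].max(),q[:,1].max())
co=c+[0,0,.026]+.026*np.c_[np.cos(t),np.sin(t),0*t];q=np.array(proj(co));print('collar',q[:,0].min(),q[:,0].max(),q[:,1].max())
print('plunger',proj(f-[0,0,.010]))
im=cv2.imread('pics/s4.png')[:,:,::-1].copy()
for lo,hi in(((15,110,60),(32,255,255)),):
    for k in blobs(im,lo,hi,(255,195,290,225),1): print('brass',((k.mean(0)-[220,170]+.5)*6).round(0),len(k))
E
```

```text
pins [[263.0, 254.0], [363.0, 230.0]] foot/ax [[314.0, 259.0], [310.0, 185.0]]
ring l/r/t/b 239.0 393.0 245.0 313.0
foot 275.0 354.0 276.0
collar 250.0 372.0 230.0
plunger [[317.0, 299.0]]
brass [315. 289.] 12
```

Request:
jog_arm(xyz=[[0,-0.025,0.1],[0,-0.025,0.2],[0,-0.025,0.3],[0,-0.025,0.4],[0,-0.025,0.42],[0,-0.025,0.42]], twist=[[0,0,0],[0,0,0],[0,0,0],[0,0,0],[0,0,0],[0,0,0]])

```text
t: 21.65
position: [0.57, 0.2343, 0.0769]
tcp_rot: [-0.447, -3.109, 0.0]
ft_force: [-1.9, 0.1, -3.0]
gripper_width: 0.167
finger_force: 45.0
```

```bash
python3 st.py
```

```text
21.65 [0.57   0.2343 0.0769] yawY 73.62 [-0.02  0.61 -0.57  1.72  0.4   0.92  0.53] w 15.7 [-1.9  0.1 -3. ] [ 0.12  0.32 -0.06] 44.99673306941986
```

Request:
jog_arm(xyz=[[0,0,0.08],[0,0,0.16],[0,0,0.25],[0,0,0.25]], twist=[[0,0,0],[0,0,0],[0,0,0],[0,0,0]])

```text
t: 22.15
position: [0.5702, 0.2345, 0.0671]
tcp_rot: [0.447, 3.11, 0.0]
ft_force: [-4.2, 0.4, 5.9]
gripper_width: 0.167
finger_force: 45.0
```

```bash
python3 st.py
```

```text
22.15 [0.5702 0.2345 0.0671] yawY 73.63 [-0.03  0.63 -0.56  1.73  0.41  0.91  0.53] w 15.7 [-4.2  0.4  5.9] [-0.03  0.85 -0.01] 45.001176595687866
```

Request:
jog_arm(xyz=[[0.02,0,0.07],[0.02,0,0.14],[0.02,0,0.2],[0.02,0,0.2]], twist=[[0,0,0],[0,0,0],[0,0,0],[0,0,0]])

```text
t: 22.65
position: [0.5702, 0.2345, 0.0599]
tcp_rot: [0.448, 3.108, 0.0]
ft_force: [-2.8, -2.7, 12.1]
gripper_width: 0.165
finger_force: 45.0
```

```bash
python3 st.py
```

```text
22.65 [0.5702 0.2345 0.0599] yawY 73.6 [-0.03  0.63 -0.56  1.73  0.41  0.89  0.52] w 15.5 [-2.8 -2.7 12.1] [-0.61  0.86 -0.03] 45.00380337238312
```

Request:
jog_arm(xyz=[[0,0,0],[0,0,0],[0,0,0],[0,0,0],[0,0,0],[0,0,0],[0,0,0],[0,0,0],[0,0,0],[0,0,0],[0,0,0],[0,0,0],[0,0,0],[0,0,0],[0,0,0]], twist=[[0,0,0.4],[0,0,1.3],[0,0,2.5],[0,0,3.7],[0,0,4.9],[0,0,6.1],[0,0,7.3],[0,0,8.5],[0,0,9.7],[0,0,10.9],[0,0,12],[0,0,13],[0,0,13.8],[0,0,14.4],[0,0,14.4]])

```text
t: 24.52
position: [0.5706, 0.2349, 0.06]
tcp_rot: [2.455, 1.958, 0.004]
ft_force: [-0.3, -1.4, 8.6]
gripper_width: 0.168
finger_force: 45.0
```

```bash
python3 st.py
```

```text
24.52 [0.5706 0.2349 0.06  ] yawY -12.84 [-0.29  0.58 -0.2   1.74  0.15  0.84 -0.78] w 15.8 [-0.3 -1.4  8.6] [-0.14 -0.11 -0.01] 45.00210106372833
```

Request:
jog_arm(xyz=[[0,0,0.03],[0,0,0.05],[0,0,0.05],[0,0,0.05],[0,0,0.05]], twist=[[0,0,0.3],[0,0,0.7],[0,0,1.1],[0,0,1.4],[0,0,1.4]])

```text
t: 25.15
position: [0.5712, 0.2352, 0.0598]
tcp_rot: [2.591, 1.775, 0.006]
ft_force: [-6.6, -4.5, 33.8]
gripper_width: 0.168
finger_force: 45.3
```

```bash
python3 st.py
```

```text
25.15 [0.5712 0.2352 0.0598] yawY -21.17 [-0.32  0.57 -0.17  1.74  0.12  0.83 -0.91] w 15.8 [-6.6 -4.5 33.8] [-0.85  1.92  0.6 ] 45.315449237823486
```

Request:
jog_arm(xyz=[[0,0,-0.02],[0,0,-0.025],[0,0,-0.025],[0,0,-0.025]], twist=[[0,0,0.2],[0,0,0.4],[0,0,0.4],[0,0,0.4]])

```text
t: 25.65
position: [0.571, 0.2352, 0.0598]
tcp_rot: [2.627, 1.721, 0.006]
ft_force: [-2.1, -1.5, 19.6]
gripper_width: 0.164
finger_force: 45.8
```

```bash
python3 - <<'E'
from h import *
im=snap('scene','s5.png'); cv2.imwrite('pics/s5c.png',cv2.resize(im[170:260,220:320,::-1],None,fx=6,fy=6,interpolation=cv2.INTER_CUBIC))
E
python3 st.py
```

```text
25.7 [0.571  0.2352 0.0598] yawY -23.52 [-0.32  0.57 -0.16  1.74  0.12  0.83 -0.94] w 15.7 [-1.8 -2.2 19.5] [-0.24  0.64  0.86] 45.765119791030884
```

View pics/s5c.png

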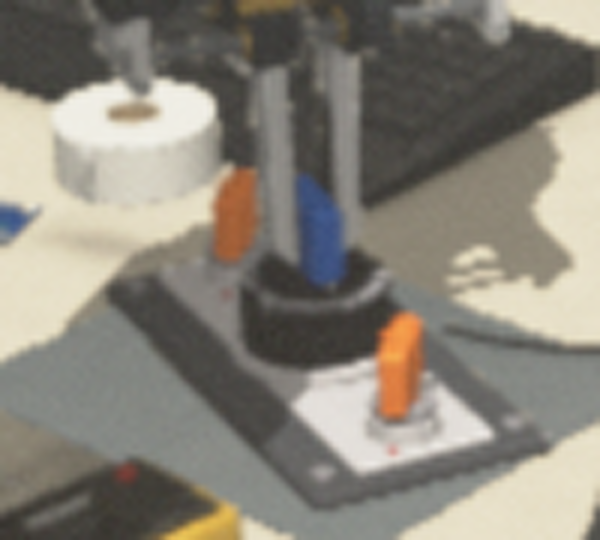

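The plug is seated with its collar on the rim. The turning moment rose to 0.86 N m with less push, so it is against the stop, and both wings are unchanged.

```bash
python3 -c "
from cell import job
print(job.close_job())"
```

```text
the job is handed in; nothing more can be done
None
```

I turned both wing bolts to their stops, inserted the blue plug and twisted it clockwise to its stop, and handed the job in at about 26 s with the plug still gripped and pressed home; no verdict was returned.

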